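# Make up two dental laboratory case trays

## Robot

A 6-joint arm with a two-finger parallel gripper is mounted at the origin on the work surface. World frame = base frame: x ahead of the robot, y to its left, z up, the work surface at z = 0. Lengths are in m, angles in rad, forces in N, time in s.
With the tool pointing down it reaches from about 0.25 to 0.775 m from the base axis. Payload 4 kg.
Tool frame: the origin (TCP) lies at the very end of the fingers, on their centre line; the grasp point (between the pads) lies hold_point_z behind it (hold_point_z is the distance from the TCP to the grasp point, in m); z points along the fingers, y is the direction in which the jaws open and shut (so a half turn about z gives the same grasp; the last joint's range is limited). The gripper opens to 94 mm and grips with 3 to 60 N. Pads are 16 mm wide; open, the fingers measure 119 mm over their backs; the gripper's body (75 mm by 177 mm) begins 78 mm behind the grasp point.
Start: joints at [1.01, 0.087, 1.371, -0, 1.684, -0.103], TCP at [0.243, 0.493, 0.206] pointing down, gripper open.
Joint ranges: [-3.1, 3.1], [-0.76, 2.03], [0.27, 2.55], [-1.08, 4.22], [0.17, 2.65], [-2.57, 2.57]. Speed limits (rad/s): [2.79, 2.79, 3.14, 3.14, 3.14, 3.14].

## Interface

Orientations are given as [roll, pitch, yaw] about the fixed x, y, z axes, in that order (R = Rz(yaw) Ry(pitch) Rx(roll)).
In Python, from bench import * gives the robot as it stands.
- The arm moves only by the tool step_arm, never from a script. Its argument "increments" is text: rows parted by semicolons, each of 6 numbers parted by spaces: the shift along the tool's x, y, z in cm, then the turn, a rotation vector about the tool's x, y, z in rad. A call has 1 to 5 rows; each row shifts and turns the commanded pose from where the row before left it, along the tool's axes as they then stand; what a row does not reach is not made up. A row lasts 1/10 s, in which the tool goes at most 50 mm and 8.59 degrees, less where a joint would pass 70% of its speed; a pose out of reach is approached as far as the arm can. A call is refused whole if a number of a shift passes 5 or a number of a turn 0.15, either way. A call with a gripper value outside its range is refused whole. "claw" is the gripper's target within -1 to 1 (shut at 1, half-way at 0, fully open at -1), set as the call begins (left out, the last holds). The fingers move at their own pace and stop on an object; the grip force is fixed at half the most. Time passes only in rows, so rows that do not move let the fingers close. It gives the time, the measured TCP pose, the force and the opening at its end, in the units of the state.
- get_obs(): the state, without advancing time (a new reading comes with each control period).
- snapshot(name): name is "scene" or "top" or "wrist"; returns the picture (384x512x3 uint8, red, green, blue); there is no depth.
- calibration(name): a dict with "camera_matrix" (3x3 intrinsics, pixels), "k1" (the pictures are not rectified: a ray, as slopes to the right and down, at radius r is drawn at 1 + k1 r^2 times it, then the intrinsics apply), "eye" and "orientation" of the camera in the world; the wrist camera has in their place "tool_from_camera" (4x4, takes a point from camera to tool coordinates, whose origin is the TCP and whose axes are the flange's). Camera axes: x right, y up, looking along -z (the intrinsics and any distortion apply to the point x, -y, -z); pixel columns grow to the right and rows downward; lengths in m; the calibration is good to about 2 mm. A picture is of the moment at which its call begins: read the wrist's pose just before it. calibration takes no time and is no camera call.
- close_job(): hands the job in, once; it reports no verdict.
The state is a dict: "time": time; "joint_positions": joint angles; "qvel": joint speeds; "joint_torque": joint torques, N m; "tool_pos": TCP position; "ee_rot": TCP orientation; "wrist_force": force on the tool from outside, world axes, zero at the start; "wrist_torque": the same for the moment, N m; "width": finger opening in m.
Only numpy, scipy, OpenCV 4.12 (cv2) and the standard library are available. Lean on these libraries where they do the work, as an engineer would, in place of code of your own. Each camera call takes 0.05 s, during which the arm holds its last target. There are 200 camera calls.

## Task

Make up two cases from the stock: in the oblong tray, lay the large plaster model flat in the wide bay and stand the wide casting ring in the narrow bay; in the square tray, lay the small plaster model flat in the narrow bay, and in the wide bay first set down the rubber casting base and let go of it, then stand the narrow casting ring over its stub so that it rests squarely on the base's disc. Everything is to sit flat, teeth and stub upwards. Plaster chips, so set the two models down rather than dropping them, and leave the jar, the cup and the lamp standing where they are.

Things in the scene. Friction and masses are not known exactly. Their poses are not given: they have to be found in the camera images.
- tray_oblong: Blue plastic oblong case tray, 190 (x) x 120 (y) mm, fixed to the bench. Origin: centre of its underside; z up. Floor 3 mm thick, walls 4 mm thick, rim 13 mm above the bench. A 4 mm rib along y, as high as the rim, parts it into a wide bay (inside x = -9 to 91, y = -56 to 56 mm) and a narrow bay (x = -91 to -13 mm, same y).
- tray_square: Blue plastic square case tray, 136 x 136 mm, fixed to the bench. Origin: centre of its underside; z up. Floor 3 mm thick, walls 4 mm thick, rim 13 mm above the bench. A 4 mm rib along y, as high as the rim, parts it into a wide bay (inside x = -10 to 64, y = -64 to 64 mm) and a narrow bay (x = -64 to -14 mm, same y).
- model_full: The large plaster model: a horseshoe dental arch on a five-sided base 26 mm high, 39 mm with the teeth, 0.1 to 0.18 kg. The base is 50 mm wide (y), with parallel flat flanks from x = -28 to +11 mm, a square back at x = -28 and a right-angled point at x = +36 mm. The teeth stand inside its outline. Origin: underside, midway between the flanks; z up. Grip across the flanks.
- model_quad: The small plaster model: one straight row of five teeth on a rectangular base 50 (x) x 28 (y) x 26 mm high, 39 mm with the teeth, 0.05 to 0.1 kg. Origin: centre of its underside; z up. Both pairs of side faces of the base are flat and can be gripped.
- ring_wide: The wide casting ring: plain open steel tube standing on end, 50 mm outside and 44 mm inside diameter, 55 mm high, 0.1 to 0.19 kg. Origin: centre of its lower end; z along the tube, up.
- ring_narrow: The narrow casting ring: plain open steel tube standing on end, 38 mm outside and 32 mm inside diameter, 55 mm high, 0.07 to 0.14 kg. Origin: centre of its lower end; z along the tube, up.
- casting_base: Black rubber casting base: a disc of 56 mm diameter and 10 mm height with a round stub of 26 mm diameter on it from 10 to 24 mm height, tapering to 16 mm diameter at its top, 30 mm above the underside; 0.06 to 0.11 kg. The stub can be gripped. The narrow ring goes over the stub and rests on the disc. Origin: centre of its underside; z up.
- jar: Closed amber glass jar with a white cap, 42 mm diameter, 52 mm high, loose; not part of either case. Origin: centre of its underside.
- cup: Open white ceramic cup, 52 mm across the rim, 40 mm high, loose; not part of either case. Origin: centre of its underside.
- lamp: Small clear glass spirit lamp with brass collar and steel wick tube, 52 mm diameter, 58 mm high, loose and unlit; not part of either case. Origin: centre of its underside.
There are look-alikes about, which are no part of the job. Leave any green or red look-alike of the model_quad alone.

How it is judged:
By the outcome, as a careful person would: the job done as asked, in the order asked, and still so for the second after the job is handed in, with the robot touching nothing.
It also fails if it takes over 125 s, if anything falls off the work surface, if the arm or the gripper's body presses on something with over 40 N, if the wrist force passes 120 N, or if a joint passes its speed limit or range.

## Working session

There is one attempt and no reset: what is moved stays moved. The work goes in short steps, Python scripts to look and compute and a tool call to move; the robot and the scene stay as the last step left them, time stands still between calls to the robot, and variables do not carry over. Pictures are saved under pics/ and viewed, about 12 in all and at most 16, crops included, and the job is handed in when it is done.

Besides the shell and the picture viewer there is one more tool, called after "Call:" as name(argument=value, ...) on one line, values as JSON. step_arm: Moves the arm, as the interface text tells. Its arguments: {"type":"object","properties":{"increments":{"type":"string"},"claw":{"type":"number"}},"required":["increments"]}

```bash
ls; mkdir -p pics; python3 - <<'E'
from bench import *
import cv2,json
o=get_obs();print(o)
for n in("scene","top","wrist"):
    im=snapshot(n);cv2.imwrite(f"pics/{n}0.png",im[:,:,::-1]);print(n,calibration(n))
E
```

```text
pics
{'time': 0.0, 'joint_positions': array([ 1.00993213e+00,  8.79404979e-02,  1.37226444e+00,  2.38793570e-05,
        1.68360832e+00, -1.03121878e-01]), 'qvel': array([ 0.00059119,  0.00032642,  0.00063751, -0.00032775, -0.00036123,
        0.00075036]), 'joint_torque': array([-8.75094975e-04, -3.40189755e+01, -3.02424860e+01,  7.16249761e-02,
        3.31695902e-02, -1.41153350e-04]), 'tool_pos': array([0.24276632, 0.49289874, 0.20430696]), 'ee_rot': array([-3.13938629e+00, -2.52194307e-04,  2.68385272e+00]), 'wrist_force': array([-0.49327921, -0.92528515,  0.2047928 ]), 'wrist_torque': array([-0.03748369, -0.00043226, -0.00194376]), 'width': 0.09419488217118654}
scene {'camera_matrix': array([[383.32828943,   0.        , 253.03171553],
       [  0.        , 383.32828943, 186.92487877],
       [  0.        ,   0.        ,   1.        ]]), 'k1': -0.12321680461039854, 'eye': array([ 1.0985407 , -0.59139398,  0.56632213]), 'orientation': array([0.99260183, 0.01209675, 0.7896469 ])}
top {'camera_matrix': array([[418.81553019,   0.        , 257.08090799],
       [  0.        , 418.81553019, 190.09495036],
       [  0.        ,   0.        ,   1.        ]]), 'k1': -0.10589798098285334, 'eye': array([ 0.37018268, -0.01793311,  0.84819452]), 'orientation': array([ 0.18625723,  0.03926317, -1.55098227])}
wrist {'camera_matrix': array([[326.38019487,   0.        , 252.9123129 ],
       [  0.        , 326.38019487, 194.30872532],
       [  0.        ,   0.        ,   1.        ]]), 'k1': -0.08789456921639086, 'tool_from_camera': array([[ 2.57145813e-04,  9.57625674e-01,  2.88015630e-01,
         8.44020296e-02],
       [ 9.99999923e-01, -1.61141781e-04, -3.57037175e-04,
        -2.77079654e-04],
       [-2.95496613e-04,  2.88015699e-01, -9.57625642e-01,
        -1.77616997e-01],
       [ 0.00000000e+00,  0.00000000e+00,  0.00000000e+00,
         1.00000000e+00]])}
```

```bash
python3 -c "
import bench;print(dir(bench));print(getattr(bench,'hold_point_z',None))"
```

```text
['IKError', '__builtins__', '__cached__', '__doc__', '__file__', '__loader__', '__name__', '__package__', '__spec__', 'calibration', 'close_job', 'get_obs', 'hold_point_z', 'snapshot']
0.0188
```

View pics/top0.png

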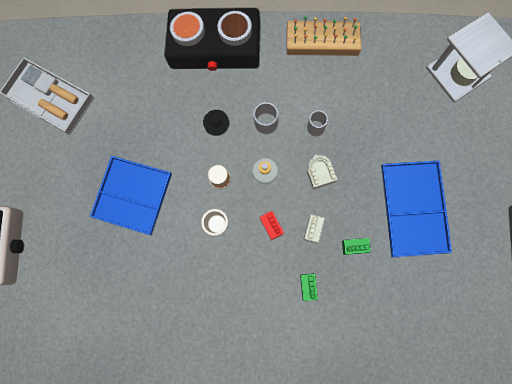

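View pics/scene0.png

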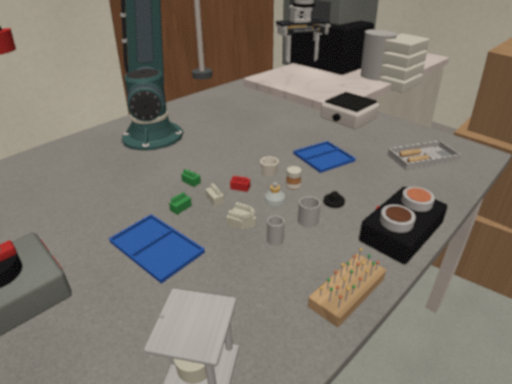

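```bash
cat >h.py <<'E'
from bench import *
import numpy as np, cv2
from scipy.spatial.transform import Rotation as R
def cam(n,o=None):
    c=calibration(n)
    if 'eye' in c: return c,R.from_euler('xyz',c['orientation']).as_matrix(),np.array(c['eye'])
    T=c['tool_from_camera'];Rt=R.from_euler('xyz',o['ee_rot']).as_matrix()
    return c,Rt@T[:3,:3],Rt@T[:3,3]+o['tool_pos']
def ground(n,px,z,o=None):
    c,Rc,e=cam(n,o);K=c['camera_matrix']
    u=cv2.undistortPoints(np.float64(px).reshape(-1,1,2),K,np.array([c['k1'],0,0,0.]),None,None,None) if 0 else None
    d=(np.float64(px).reshape(-1,2)-K[:2,2])/[K[0,0],K[1,1]];s=d.copy()
    for _ in range(20): s=d/(1+c['k1']*(s**2).sum(1,keepdims=True))
    r=np.c_[s[:,0],-s[:,1],-np.ones(len(s))]@Rc.T
    return e+r*((z-e[2])/r[:,2:])
def proj(n,p,o=None):
    c,Rc,e=cam(n,o);q=(np.atleast_2d(p)-e)@Rc;s=np.c_[q[:,0],-q[:,1]]/-q[:,2:]
    s=s*(1+c['k1']*(s**2).sum(1,keepdims=True));K=c['camera_matrix']
    return s*[K[0,0],K[1,1]]+K[:2,2]
def shot(n,name):
    o=get_obs();im=snapshot(n)[:,:,::-1].copy();cv2.imwrite(f'pics/{name}.png',im);return o,im
def go(x,y,z,yaw):
    "shift in tool cm and turn about tool z to reach a tool-down pose"
    o=get_obs();Rt=R.from_euler('xyz',o['ee_rot']).as_matrix()
    d=Rt.T@(np.array([x,y,z])-o['tool_pos'])*100
    w=(Rt.T@R.from_euler('xyz',[np.pi,0,yaw]).as_matrix());w=R.from_matrix(w).as_rotvec()
    print('at',o['tool_pos'].round(4),o['ee_rot'].round(3),'shift cm',d.round(2),'turn',w.round(3))
E
sed -i '/if 0 else None/d' h.py
python3 - <<'E'
from h import *
im=cv2.imread('pics/top0.png')
hsv=cv2.cvtColor(im,cv2.COLOR_BGR2HSV)
print('bench hsv',hsv[300,200],'ring',hsv[116,265],hsv[105,262],'model',hsv[180,322],hsv[228,318])
def blobs(m,lab,a=60):
    cs,_=cv2.findContours(m.astype(np.uint8)*255,cv2.RETR_EXTERNAL,cv2.CHAIN_APPROX_NONE)
    for c in cs:
        if cv2.contourArea(c)>a: yield c
b=(hsv[...,0]>95)&(hsv[...,0]<130)&(hsv[...,1]>150)
for c in blobs(b,'tray',800):
    r=cv2.minAreaRect(c);q=cv2.boxPoints(r);P=ground('top',q,.013)
    s=np.linalg.norm(np.diff(P[[0,1,2]],axis=0),axis=1)
    print('tray px',q.round(1).tolist(),'corners',P[:,:2].round(4).tolist(),'sides',s.round(4),'ctr',P.mean(0).round(4))
w=(hsv[...,1]<60)&(hsv[...,2]>165)
w[:,:195]=0;w[:90]=0;w[:,380:]=0
for c in blobs(w,'w',40):
    r=cv2.minAreaRect(c);print('white',np.array(r[0]).round(1),np.array(r[1]).round(1),round(r[2],1),ground('top',r[0],.03).round(4))
k=(hsv[...,2]<50);k[:90]=0;k[:,:190]=0;k[:,300:]=0
for c in blobs(k,'k',60):
    r=cv2.minEnclosingCircle(c);print('dark',r,ground('top',r[0],.008).round(4))
print('tcp in scene',proj('scene',get_obs()['tool_pos']))
c=im[85:250,190:360];cv2.imwrite('pics/crop.png',cv2.resize(c,None,fx=4.5,fy=3.6*1.0,interpolation=cv2.INTER_CUBIC) if 0 else cv2.resize(c,None,fx=3.6,fy=3.6,interpolation=cv2.INTER_CUBIC))
E
```

```text
bench hsv [ 90  10 148] ring [ 90   8 150] [15 19 82] model [ 46  17 223] [ 46  17 223]
tray px [[381.5, 164.1999969482422], [441.29998779296875, 157.89999389648438], [451.1000061035156, 251.89999389648438], [391.29998779296875, 258.1000061035156]] corners [[0.5843, -0.2363], [0.5995, -0.3622], [0.4066, -0.3711], [0.3937, -0.2497]] sides [0.1269 0.1931] ctr [ 0.496  -0.3048  0.013 ]
tray px [[89.69999694824219, 215.89999389648438], [110.80000305175781, 152.60000610351562], [171.39999389648438, 172.8000030517578], [150.3000030517578, 236.10000610351562]] corners [[0.4682, 0.3648], [0.6043, 0.3309], [0.5613, 0.1965], [0.4295, 0.2326]] sides [0.1403 0.1411] ctr [0.5158 0.2812 0.013 ]
white [314.1 228. ] [14.8 25.7] 14.0 [[ 0.4499 -0.0956  0.03  ]]
white [214. 222.] [26. 26.] 90.0 [[0.4587 0.101  0.03  ]]
white [217.  174.5] [19. 18.] 90.0 [[0.5548 0.0987 0.03  ]]
white [265.  169.5] [23. 24.] 90.0 [[0.5661 0.0022 0.03  ]]
white [320.4 169.1] [30.3 25.3] 70.3 [[ 0.5681 -0.1087  0.03  ]]
white [318.  118.5] [17. 18.] 90.0 [[ 0.675 -0.105  0.03 ]]
white [265.5 113.3] [23.3 23.9] 56.3 [[0.6855 0.003  0.03  ]]
dark ((215.59375, 122.03125), 12.756608963012695) [[0.674  0.1093 0.008 ]]
tcp in scene [[301.27103243  61.19446565]]
```

View pics/crop.png

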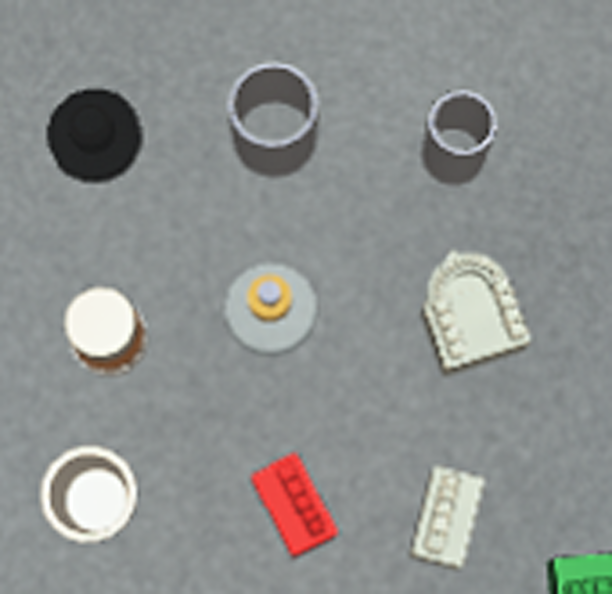

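```bash
python3 -c "
from h import *
go(.48,.30,.2,2.9)"
```

```text
at [0.2429 0.493  0.2046] [-3.14  -0.     2.684] shift cm [-29.8   -6.83   0.47] turn [-0.002 -0.    -0.216]
```

Call:
step_arm(increments="-4.9 -1.1 0 0 0 0; -4.9 -1.1 0 0 0 0; -4.9 -1.1 0 0 0 0; -4.9 -1.1 0 0 0 0; -4.9 -1.1 0 0 0 0", claw=-1)

```text
time: 0.65
tool_pos: [0.4387, 0.335, 0.2052]
ee_rot: [-3.141, -0.0, 2.684]
wrist_force: [0.2, 0.4, -0.3]
width: 0.0939
```

Call:
step_arm(increments="-4.9 -1.1 0 0 0 0; 0 0 0 0 0 -0.11; 0 0 0 0 0 -0.11; 0 0 0 0 0 0; 0 0 0 0 0 0")

```text
time: 1.15
tool_pos: [0.4765, 0.3051, 0.2052]
ee_rot: [-3.141, -0.0, 2.902]
wrist_force: [-1.0, -0.6, -1.3]
width: 0.0941
```

```bash
python3 - <<'E'
from h import *
o,im=shot('wrist','w1');print(o['tool_pos'],o['ee_rot'],o['time'])
print(proj('wrist',o['tool_pos'],o))
E
```

```text
[0.47645346 0.30506117 0.20517948] [-3.14133880e+00 -4.18913298e-04  2.90161300e+00] 1.15
[[253.24802818 244.08871933]]
```

View pics/w1.png

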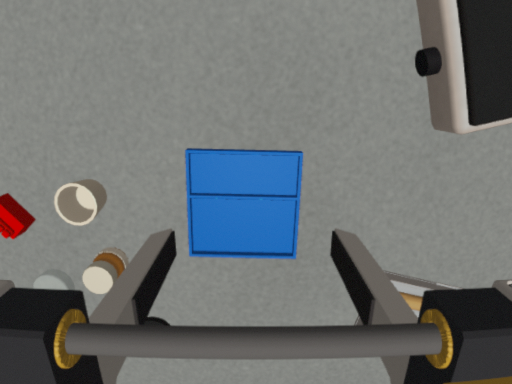

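```bash
cat >tray.py <<'E'
from h import *
def tray(imname,o,L,W):
    im=cv2.imread(imname);hsv=cv2.cvtColor(im,cv2.COLOR_BGR2HSV)
    m=((hsv[...,0]>95)&(hsv[...,0]<130)&(hsv[...,1]>150)).astype(np.uint8)
    c=max(cv2.findContours(m,0,1)[0],key=cv2.contourArea)
    q=cv2.approxPolyDP(cv2.convexHull(c),8,True).reshape(-1,2);print(q.tolist())
    e=cam('wrist',o)[2];print('cam',e.round(3))
    P=ground('wrist',q,.013,o)[:,:2];P0=ground('wrist',q,0,o)[:,:2]
    i=np.argsort(P[:,0])[:2]; P[i]=P0[i]
    n=len(P);print(P.round(4).tolist(),[np.linalg.norm(P[(k+1)%n]-P[k]).round(4) for k in range(n)])
    r=cv2.minAreaRect(P.astype(np.float32)*1000);print('rect',r)
if __name__=='__main__':
    o=get_obs();tray('pics/w1.png',o,136,136)
    go(.63,.12,.2,2.9)
E
python3 tray.py
```

```text
[[187, 149], [302, 153], [294, 258], [189, 254]]
cam [0.394 0.325 0.383]
[[0.4333, 0.2354], [0.4703, 0.3664], [0.5963, 0.3293], [0.5596, 0.2019]] [np.float64(0.1361), np.float64(0.1314), np.float64(0.1326), np.float64(0.1306)]
rect ((515.0176391601562, 283.0734558105469), (136.13296508789062, 131.3622589111328), 74.26386260986328)
at [0.4763 0.3052 0.2053] [-3.141 -0.     2.902] shift cm [-19.32 -14.36   0.53] turn [-0.    -0.     0.002]
```

Call:
step_arm(increments="-4 -3 0 0 0 0; -4 -3 0 0 0 0; -4 -3 0 0 0 0; -4 -3 0 0 0 0; -4 -3 0 0 0 0")

```text
time: 1.7
tool_pos: [0.6365, 0.1113, 0.2057]
ee_rot: [3.141, 0.0, 2.904]
wrist_force: [0.8, 0.4, -0.4]
width: 0.0936
```

Call:
step_arm(increments="-2 0 1 0 0 0; 0 0 0 0 0 0; 0 0 0 0 0 0")

```text
time: 2.0
tool_pos: [0.6544, 0.1081, 0.1947]
ee_rot: [-3.141, -0.002, 2.904]
wrist_force: [0.0, 0.1, -0.0]
width: 0.0943
```

```bash
python3 - <<'E'
from h import *
o,im=shot('wrist','w2');print(o['tool_pos'],o['ee_rot'],o['time'])
np.save('o2.npy',np.r_[o['tool_pos'],o['ee_rot']])
E
```

```text
[0.65437711 0.10812768 0.19469391] [-3.14143363e+00 -2.26194914e-03  2.90368030e+00] 2.0
```

View pics/w2.png

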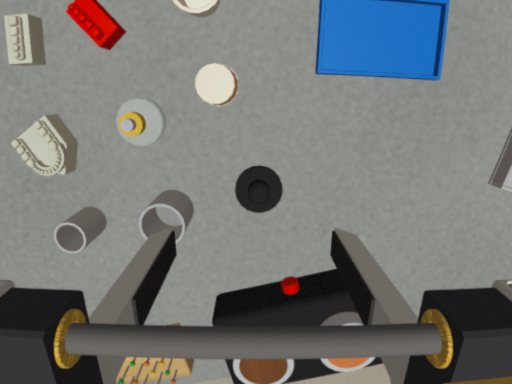

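```bash
python3 - <<'E'
from h import *
a=np.load('o2.npy');o=dict(tool_pos=a[:3],ee_rot=a[3:])
im=cv2.imread('pics/w2.png');hsv=cv2.cvtColor(im,cv2.COLOR_BGR2HSV)
def big(m,x0,y0,x1,y1):
    w=np.zeros(m.shape,np.uint8);w[y0:y1,x0:x1]=m[y0:y1,x0:x1]
    return max(cv2.findContours(w,0,cv2.CHAIN_APPROX_NONE)[0],key=cv2.contourArea)
def show(n,c,z):
    p=cv2.convexHull(c).reshape(-1,2).astype(float);P=ground('wrist',p,z,o)[:,:2]*1000
    (x,y),r=cv2.minEnclosingCircle(P.astype(np.float32));e=cv2.minAreaRect(P.astype(np.float32));print(n,'circ',round(x,1),round(y,1),round(r,1),'rect',np.round(e[0],1),np.round(e[1],1),round(e[2],1));return P
show('base',big(hsv[...,2]<60,225,155,295,220),.010)
g=hsv[...,2]>165
show('wide',big(g,130,185,200,250),.055); show('narrow',big(g,45,205,110,260),.055)
print('val',hsv[205,150],hsv[222,166], 'top:')
t=cv2.imread('pics/top0.png');ht=cv2.cvtColor(t,cv2.COLOR_BGR2HSV)
for n,(u,v,w,h),z in(('wide',(250,98,282,135),.055),('narrow',(305,105,332,135),.055)):
    c=big(ht[...,2]>165,u,v,w,h).reshape(-1,2);P=ground('top',c,z)[:,:2]*1000;print('top',n,cv2.minEnclosingCircle(P.astype(np.float32)))
w=(hsv[...,1]<60)&(hsv[...,2]>170)
for n,b in(('full',(5,105,85,185)),('quad',(0,5,50,75))):
    c=big(w,*b);P=show(n,c,.026)
    q=cv2.approxPolyDP(cv2.convexHull(c),4,True).reshape(-1,2);print(q.tolist(),(ground('wrist',q,.026,o)[:,:2]*1000).round(0).tolist())
cv2.imwrite('pics/c2.png',cv2.resize(np.hstack([im[0:200,0:130],]),None,fx=3,fy=3))
go(.674,.109,.06,2.86)
E
```

```text
base circ 673.1 110.1 27.4 rect [673.  110.1] [52.1 53.9] 76.4
wide circ 675.4 3.5 24.3 rect [672.2   4.8] [47.8 40.3] 68.8
narrow circ 665.7 -101.4 18.1 rect [ 665.5 -101.3] [36.  34.5] 77.6
val [ 15   8 127] [ 42   9 143] top:
top wide ((676.3267211914062, 2.6740431785583496), 25.289833068847656)
top narrow ((666.0081176757812, -102.5289306640625), 18.656509399414062)
full circ 566.6 -111.9 30.3 rect [ 569.4 -115.4] [55.9 45.6] 24.1
[[36, 121], [63, 154], [62, 165], [53, 174], [43, 175], [29, 166], [17, 138]] [[537.0, -106.0], [579.0, -89.0], [590.0, -95.0], [597.0, -110.0], [595.0, -122.0], [581.0, -135.0], [548.0, -136.0]]
quad circ 451.4 -95.1 27.4 rect [451.1 -94.9] [27.5 49. ] 76.1
[[26, 14], [31, 62], [9, 63], [4, 16]] [[431.0, -77.0], [478.0, -88.0], [471.0, -113.0], [425.0, -102.0]]
at [0.6543 0.1087 0.1956] [ 3.141e+00 -1.000e-03  2.905e+00] shift cm [-1.92  0.49 13.56] turn [ 0.    -0.001  0.045]
```

View pics/c2.png

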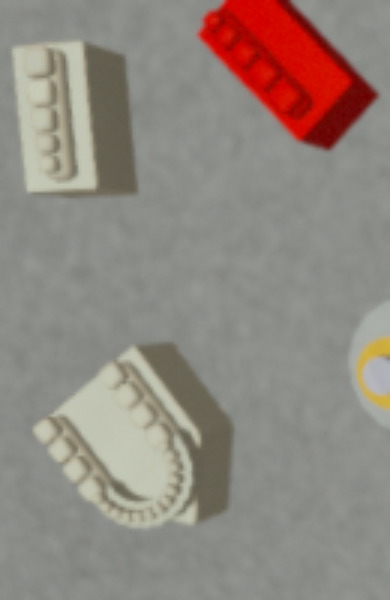

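Call:
step_arm(increments="-1.9 0.6 3.3 0 0 0; 0 0 5 0 0 0.045; 0 0 4 0 0 0; 0 0 3 0 0 0; 0 0 0 0 0 0")

```text
time: 2.55
tool_pos: [0.6701, 0.1103, 0.0371]
ee_rot: [-3.138, -0.01, 2.861]
wrist_force: [-0.5, 0.2, -0.8]
width: 0.0936
```

```bash
python3 -c "
from h import *
go(.6735,.110,.0122,2.86)"
```

```text
at [0.6701 0.1103 0.0371] [-3.138 -0.01   2.861] shift cm [-0.36  0.07  2.49] turn [-0.004 -0.01   0.001]
```

Call:
step_arm(increments="-0.3 0.1 1.3 0 -0.01 0; 0 0 1.1 0 0 0; 0 0 0 0 0 0")

```text
time: 2.85
tool_pos: [0.6776, 0.1097, 0.0189]
ee_rot: [-3.142, 0.009, 2.86]
wrist_force: [-0.2, -0.7, -1.3]
width: 0.0942
```

Call:
step_arm(increments="0 0 0 0 0 0; 0 0 0 0 0 0; 0 0 0 0 0 0; 0 0 0 0 0 0; 0 0 0 0 0 0", claw=1)

```text
time: 3.35
tool_pos: [0.6784, 0.1089, 0.0188]
ee_rot: [3.141, 0.01, 2.859]
wrist_force: [0.1, 0.7, 0.8]
width: 0.0575
```

Call:
step_arm(increments="0 0 0 0 0 0; 0 0 0 0 0 0; 0 0 0 0 0 0")

```text
time: 3.65
tool_pos: [0.6782, 0.1089, 0.0184]
ee_rot: [3.142, 0.01, 2.859]
wrist_force: [0.7, -0.2, -0.3]
width: 0.0336
```

Call:
step_arm(increments="0.4 0 0 0 0.01 0; 0 0 0.6 0 0 0; 0 0 0 0 0 0; 0 0 0 0 0 0", claw=0.1)

```text
time: 4.05
tool_pos: [0.674, 0.11, 0.0118]
ee_rot: [-3.141, -0.001, 2.859]
wrist_force: [0.0, 0.4, -0.2]
width: 0.0424
```

```bash
python3 -c "
from h import *
go(.6735,.110,.0122,2.86)"
```

```text
at [0.674  0.11   0.0118] [-3.141e+00 -1.000e-03  2.859e+00] shift cm [ 0.05 -0.01 -0.04] turn [-0.    -0.001 -0.001]
```

Call:
step_arm(increments="0 0 0 0 0 0; 0 0 0 0 0 0; 0 0 0 0 0 0; 0 0 0 0 0 0; 0 0 0 0 0 0", claw=1)

```text
time: 4.55
tool_pos: [0.6745, 0.11, 0.0126]
ee_rot: [3.141, 0.0, 2.859]
wrist_force: [-0.4, -0.2, 0.2]
width: 0.0249
```

Call:
step_arm(increments="0 0 -2 0 0 0; 0 0 -2 0 0 0; 0 0 -2 0 0 0; 0 0 -2 0 0 0; 0 0 0 0 0 0")

```text
time: 5.05
tool_pos: [0.6765, 0.1102, 0.0964]
ee_rot: [3.139, 0.007, 2.859]
wrist_force: [-0.7, 0.9, -0.4]
width: 0.0248
```

```bash
python3 -c "
from h import *
print(get_obs()['width']);go(.5414,.275,.08,2.86)"
```

```text
0.02479318285668767
at [0.6765 0.1102 0.0964] [3.139 0.007 2.859] shift cm [17.59 12.05  1.56] turn [ 0.003  0.007 -0.001]
```

Call:
step_arm(increments="3.5 2.4 0 0 0 0; 3.5 2.4 0 0 0 0; 3.5 2.4 0 0 0 0; 3.5 2.4 0 0 0 0; 3.5 2.4 0 0 0 0")

```text
time: 5.55
tool_pos: [0.5379, 0.2749, 0.0907]
ee_rot: [-3.14, -0.002, 2.858]
wrist_force: [0.0, 0.2, -0.9]
width: 0.025
```

Call:
step_arm(increments="0 0 2 0 0.006 0; 0 0 2 0 0 0; 0 0 0 0 0 0; 0 0 0 0 0 0")

```text
time: 5.95
tool_pos: [0.5389, 0.2738, 0.0512]
ee_rot: [-3.14, -0.008, 2.859]
wrist_force: [0.6, -0.2, 0.1]
width: 0.0249
```

```bash
python3 - <<'E'
from h import *
print(get_obs()['width']);go(.5414,.275,.0165,2.86)
o,im=shot('wrist','w3')
E
```

```text
0.024861400185078396
at [0.5389 0.2738 0.0512] [-3.14  -0.008  2.859] shift cm [-0.23  0.19  3.47] turn [-0.002 -0.008 -0.001]
```

View pics/w3.png

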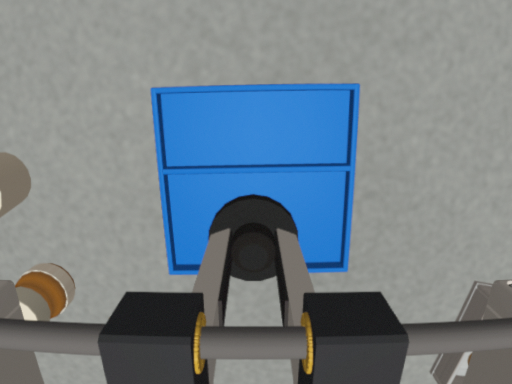

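Call:
step_arm(increments="-0.2 0.1 1 0 -0.008 0; 0 0 1.2 0 0 0; 0 0 0.8 0 0 0; 0 0 0 0 0 0; 0 0 0 0 0 0")

```text
time: 6.5
tool_pos: [0.5417, 0.2744, 0.0219]
ee_rot: [-3.141, 0.001, 2.859]
wrist_force: [0.5, -0.1, -0.1]
width: 0.0249
```

```bash
python3 - <<'E'
from h import *
go(.5414,.275,.016,2.86)
E
```

```text
at [0.5417 0.2744 0.0219] [-3.141e+00  1.000e-03  2.859e+00] shift cm [0.04 0.05 0.59] turn [-0.001  0.001 -0.001]
```

Call:
step_arm(increments="0 0 0.3 0 0 0; 0 0 0.2 0 0 0; 0 0 0.1 0 0 0; 0 0 0 0 0 0; 0 0 0 0 0 0")

```text
time: 7.0
tool_pos: [0.542, 0.2746, 0.0166]
ee_rot: [3.141, 0.002, 2.859]
wrist_force: [-0.9, -0.4, -1.3]
width: 0.0249
```

Call:
step_arm(increments="0 0 0 0 0 0; 0 0 0 0 0 0; 0 0 0 0 0 0; 0 0 0 0 0 0; 0 0 0 0 0 0", claw=-0.1)

```text
time: 7.5
tool_pos: [0.542, 0.2745, 0.0166]
ee_rot: [3.141, 0.002, 2.859]
wrist_force: [-0.0, 1.0, 0.5]
width: 0.0516
```

Call:
step_arm(increments="0 0 -3 0 0 0; 0 0 -4 0 0 0; 0 0 -4 0 0 0; 0 0 -4 0 0 0; 0 0 0 0 0 0", claw=-0.5)

```text
time: 8.0
tool_pos: [0.5451, 0.276, 0.1748]
ee_rot: [3.133, 0.013, 2.859]
wrist_force: [0.6, 0.2, 0.5]
width: 0.0705
```

```bash
python3 - <<'E'
from h import *
o,im=shot('wrist','w4')
hsv=cv2.cvtColor(im,cv2.COLOR_BGR2HSV);print(proj('wrist',[[.5414,.275,.013]],o))
m=(hsv[...,2]<60).astype(np.uint8);b=(hsv[...,0]>95)&(hsv[...,0]<130)&(hsv[...,1]>150)
u,v=proj('wrist',[[.5414,.275,.013]],o)[0].astype(int)
w=np.zeros_like(m);w[v-45:v+45,u-50:u+50]=m[v-45:v+45,u-50:u+50]
c=max(cv2.findContours(w,0,1)[0],key=cv2.contourArea);P=ground('wrist',cv2.convexHull(c).reshape(-1,2).astype(float),.013,o)[:,:2]*1000
print(cv2.minEnclosingCircle(P.astype(np.float32)),cv2.minAreaRect(P.astype(np.float32)))
cv2.imwrite('pics/w4c.png',cv2.resize(im[v-120:v+80,u-120:u+120],None,fx=2.5,fy=2.5))
go(.666,-.102,.1,2.86)
E
```

```text
[[249.81940659 173.64414706]]
((540.46044921875, 274.82537841796875), 26.80491065979004) ((539.9718627929688, 274.53167724609375), (51.36389923095703, 52.52928161621094), 73.64823913574219)
at [0.5437 0.2755 0.1711] [3.136 0.009 2.859] shift cm [-22.22 -32.87   7.13] turn [ 0.005  0.009 -0.001]
```

View pics/w4c.png

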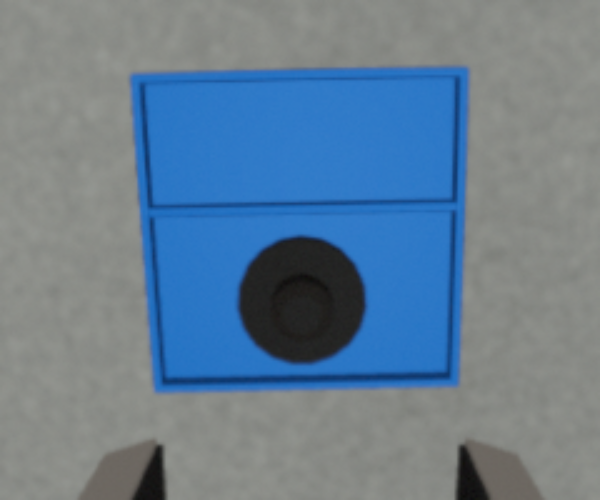

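Call:
step_arm(increments="-3.2 -4.7 0 0 0.009 0; -3.2 -4.7 0 0 0 0; -3.2 -4.7 0 0 0 0; -3.2 -4.7 0 0 0 0; -3.2 -4.7 0 0 0 0")

```text
time: 8.55
tool_pos: [0.6184, 0.0351, 0.1633]
ee_rot: [-3.141, -0.01, 2.859]
wrist_force: [0.0, 0.8, -0.3]
width: 0.0708
```

Call:
step_arm(increments="-3.1 -4.7 2 0 0 0; -3.1 -4.7 2 0 0 0; 0 0 2 0 0 0; 0 0 0 0 0 0; 0 0 0 0 0 0")

```text
time: 9.05
tool_pos: [0.6455, -0.0525, 0.11]
ee_rot: [3.142, -0.011, 2.859]
wrist_force: [0.8, -0.4, -0.4]
width: 0.0704
```

```bash
cat > ring.py <<'E'
from h import *
import sys
x,y,z,name=float(sys.argv[1]),float(sys.argv[2]),float(sys.argv[3]),sys.argv[4]
o,im=shot('wrist',name);u,v=proj('wrist',[[x,y,.055]],o)[0].astype(int)
hsv=cv2.cvtColor(im,cv2.COLOR_BGR2HSV)
h=int(sys.argv[5]);x0,y0=max(u-h,0),max(v-h,0);w=np.zeros(im.shape[:2],np.uint8);w[y0:v+h,x0:u+h]=(hsv[...,2]>165)[y0:v+h,x0:u+h]
c=max(cv2.findContours(w,0,1)[0],key=cv2.contourArea);P=ground('wrist',cv2.convexHull(c).reshape(-1,2).astype(float),.055,o)[:,:2]*1000
print((u,v),cv2.minEnclosingCircle(P.astype(np.float32)))
go(x,y,z,2.86)
E
python3 ring.py .666 -.102 .02 w5 45
```

```text
(np.int64(200), np.int64(253)) ((661.4329833984375, -93.8272705078125), 14.48327922821045)
at [ 0.6463 -0.0521  0.1116] [ 3.141 -0.008  2.86 ] shift cm [-3.35 -4.25  9.14] turn [ 0.    -0.008 -0.   ]
```

Call:
step_arm(increments="-3.3 -2.2 0 0 -0.006 0; 0 -2 0 0 0 0; 0 0 0 0 0 0; 0 0 0 0 0 0")

```text
time: 9.5
tool_pos: [0.6665, -0.1017, 0.1128]
ee_rot: [3.141, 0.0, 2.859]
wrist_force: [0.0, 0.4, -0.2]
width: 0.0703
```

```bash
python3 ring.py .666 -.102 .02 w5 60
```

```text
(np.int64(252), np.int64(210)) ((665.3594360351562, -102.43742370605469), 17.99212646484375)
at [ 0.6665 -0.1013  0.1128] [3.141 0.    2.86 ] shift cm [ 0.04 -0.09  9.28] turn [ 0.001  0.    -0.   ]
```

Call:
step_arm(increments="0.1 -0.1 3 0 0 0; 0 0 3 0 0 0; 0 0 2.3 0 0 0; 0 0 0.6 0 0 0; 0 0 0 0 0 0")

```text
time: 10.05
tool_pos: [0.6645, -0.102, 0.022]
ee_rot: [3.141, -0.003, 2.86]
wrist_force: [0.0, 0.8, 0.0]
width: 0.0704
```

Call:
step_arm(increments="0 0 0 0 0 0; 0 0 0 0 0 0")

```text
time: 10.25
tool_pos: [0.6667, -0.1032, 0.0251]
ee_rot: [3.141, 0.003, 2.859]
wrist_force: [-0.2, -0.1, 0.2]
width: 0.07
```

Call:
step_arm(increments="0 0 0.2 0 0 0; 0 0 0 0 0 0; 0 0 0 0 0 0; 0 0 0 0 0 0; 0 0 0 0 0 0", claw=1)

```text
time: 10.75
tool_pos: [0.6653, -0.1032, 0.0207]
ee_rot: [3.141, -0.001, 2.859]
wrist_force: [0.0, 0.2, -0.1]
width: 0.0379
```

Call:
step_arm(increments="0 0 0 0 0 0; 0 0 0 0 0 0; 0 0 0 0 0 0")

```text
time: 11.05
tool_pos: [0.6653, -0.1032, 0.0207]
ee_rot: [3.141, -0.001, 2.859]
wrist_force: [-0.1, 0.2, 1.3]
width: 0.038
```

Call:
step_arm(increments="0 0 -2 0 0 0; 0 0 -3 0 0 0; 0 0 -3 0 0 0; 0 0 -2 0 0 0; 0 0 -0.5 0 0 0")

```text
time: 11.55
tool_pos: [0.6669, -0.1036, 0.1292]
ee_rot: [3.141, 0.005, 2.859]
wrist_force: [0.6, -1.3, -1.2]
width: 0.0383
```

Call:
step_arm(increments="0 0 -0.5 0 0 0; 0 0 0 0 0 0")

```text
time: 11.75
tool_pos: [0.6649, -0.1031, 0.1297]
ee_rot: [-3.142, -0.002, 2.859]
wrist_force: [0.5, 0.3, -0.6]
width: 0.0381
```

```bash
python3 - <<'E'
from h import *
go(.541,.2747,.12,2.86);print(get_obs()['width'])
E
```

```text
at [ 0.6649 -0.1031  0.1297] [-3.142e+00 -2.000e-03  2.859e+00] shift cm [22.44 32.82  1.02] turn [-0.    -0.002 -0.001]
0.03807796391954568
```

Call:
step_arm(increments="2.5 3.65 0 0 0 0; 2.5 3.65 0 0 0 0; 2.5 3.65 0 0 0 0; 2.5 3.65 0 0 0 0; 2.5 3.65 0 0 0 0")

```text
time: 12.25
tool_pos: [0.5945, 0.1083, 0.1286]
ee_rot: [-3.14, -0.004, 2.858]
wrist_force: [0.6, 0.2, -0.8]
width: 0.0377
```

Call:
step_arm(increments="2.5 3.65 0 0 0 0; 2.5 3.65 0 0 0 0; 2.5 3.65 0 0 0 0; 2.45 3.6 0 0 0 0; 0 0 0 0 0 0")

```text
time: 12.75
tool_pos: [0.5381, 0.2791, 0.1288]
ee_rot: [3.142, -0.005, 2.866]
wrist_force: [-0.4, -0.4, -1.3]
width: 0.038
```

Call:
step_arm(increments="0 0 2 0 0 0; 0 0 1.5 0 0 0; 0 0 0 0 0 0; 0 0 0 0 0 0")

```text
time: 13.15
tool_pos: [0.5408, 0.2734, 0.0945]
ee_rot: [-3.14, -0.003, 2.858]
wrist_force: [0.3, -0.4, -0.9]
width: 0.0382
```

```bash
python3 - <<'E'
from h import *
go(.541,.2747,.065,2.86);print(get_obs()['width'])
o,im=shot('wrist','w6');u,v=proj('wrist',o['tool_pos'],o)[0].astype(int);print(u,v)
cv2.imwrite('pics/w6c.png',cv2.resize(im[60:300,120:390],None,fx=2.2,fy=2.2))
E
```

```text
at [0.5408 0.2734 0.0945] [-3.140e+00 -3.000e-03  2.858e+00] shift cm [0.01 0.13 2.95] turn [-0.002 -0.003 -0.002]
0.038211672968507034
253 244
```

View pics/w6c.png

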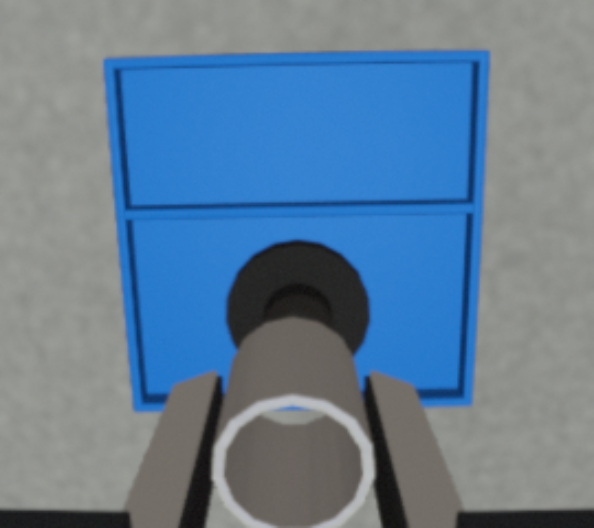

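Call:
step_arm(increments="0 0.1 1.5 0 0 0; 0 0 1.5 0 0 0; 0 0 0 0 0 0; 0 0 0 0 0 0")

```text
time: 13.6
tool_pos: [0.5408, 0.275, 0.0647]
ee_rot: [-3.14, -0.003, 2.859]
wrist_force: [-0.1, -0.4, -0.7]
width: 0.0381
```

```bash
python3 -c "
from h import *
go(.541,.2747,.034,2.86)"
```

```text
at [0.5408 0.275  0.0647] [-3.140e+00 -3.000e-03  2.859e+00] shift cm [-0.03 -0.02  3.07] turn [-0.001 -0.003 -0.001]
```

Call:
step_arm(increments="0 0 0.8 0 -0.002 0; 0 0 0.8 0 0 0; 0 0 0.5 0 0 0; 0 0 0.4 0 0 0; 0 0 0 0 0 0")

```text
time: 14.1
tool_pos: [0.541, 0.2752, 0.0399]
ee_rot: [-3.141, -0.0, 2.859]
wrist_force: [0.3, 1.1, -1.1]
width: 0.0381
```

Call:
step_arm(increments="0 0 0.2 0 0 0; 0 0 0.2 0 0 0; 0 0 0.1 0 0 0; 0 0 0 0 0 0")

```text
time: 14.5
tool_pos: [0.5415, 0.2753, 0.0358]
ee_rot: [-3.142, 0.001, 2.859]
wrist_force: [0.4, 1.2, -0.2]
width: 0.0384
```

Call:
step_arm(increments="0 0 0.1 0 0 0; 0 0 0.1 0 0 0; 0 0 0 0 0 0; 0 0 0 0 0 0")

```text
time: 14.9
tool_pos: [0.5415, 0.2754, 0.0339]
ee_rot: [3.142, 0.001, 2.859]
wrist_force: [-0.4, 0.4, -1.3]
width: 0.0384
```

Call:
step_arm(increments="0 0 0 0 0 0; 0 0 0 0 0 0; 0 0 0 0 0 0; 0 0 0 0 0 0; 0 0 0 0 0 0", claw=-0.3)

```text
time: 15.4
tool_pos: [0.5416, 0.2754, 0.0339]
ee_rot: [3.141, 0.001, 2.859]
wrist_force: [0.1, 0.1, 0.2]
width: 0.0612
```

Call:
step_arm(increments="0 0 -3 0 0 0; 0 0 -4 0 0 0; 0 0 -4 0 0 0; 0 0 -3 0 0 0; 0 0 0 0 0 0", claw=-0.5)

```text
time: 15.9
tool_pos: [0.5441, 0.2765, 0.1806]
ee_rot: [3.134, 0.01, 2.859]
wrist_force: [-0.2, -0.3, 0.6]
width: 0.0704
```

```bash
python3 - <<'E'
from h import *
o,im=shot('wrist','w7');u,v=proj('wrist',[[.541,.2747,.04]],o)[0].astype(int)
hsv=cv2.cvtColor(im,cv2.COLOR_BGR2HSV)
for z in(.068,):
    u,v=proj('wrist',[[.541,.2747,z]],o)[0].astype(int)
    w=np.zeros(im.shape[:2],np.uint8);w[v-45:v+45,u-45:u+45]=((hsv[...,2]>165)&(hsv[...,1]<80))[v-45:v+45,u-45:u+45]
    c=max(cv2.findContours(w,0,1)[0],key=cv2.contourArea);P=ground('wrist',cv2.convexHull(c).reshape(-1,2).astype(float),z,o)[:,:2]*1000
    print(z,cv2.minEnclosingCircle(P.astype(np.float32)))
cv2.imwrite('pics/w7c.png',cv2.resize(im[v-100:v+70,u-110:u+110],None,fx=3,fy=3))
go(.676,.003,.11,2.86)
E
```

```text
0.068 ((541.9390258789062, 274.96221923828125), 18.59426498413086)
at [0.5429 0.276  0.1771] [3.138 0.006 2.859] shift cm [-20.36 -22.53   6.75] turn [ 0.004  0.006 -0.001]
```

View pics/w7c.png

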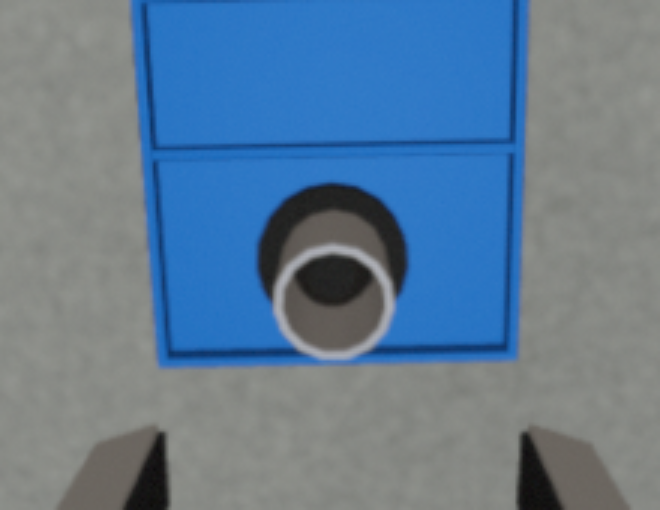

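Call:
step_arm(increments="-2.9 -3.2 0 0 0 0; -2.9 -3.2 0 0 -0.006 0; -2.9 -3.2 0 0 0 0; -2.9 -3.2 0 0 0 0; -2.9 -3.2 0 0 0 0", claw=-0.75)

```text
time: 16.45
tool_pos: [0.6354, 0.0798, 0.1716]
ee_rot: [-3.14, 0.003, 2.859]
wrist_force: [0.2, 0.1, -0.1]
width: 0.0824
```

Call:
step_arm(increments="-2.9 -3.2 1 0 0 0; -2.9 -3.2 1 0 0 0; 0 0 2.5 0 0 0; 0 0 2 0 0 0; 0 0 0 0 0 0")

```text
time: 16.95
tool_pos: [0.6706, 0.0032, 0.1026]
ee_rot: [-3.139, -0.005, 2.858]
wrist_force: [-0.5, 0.1, -1.2]
width: 0.0821
```

```bash
python3 ring.py .676 .003 .0235 w8 65
```

```text
(np.int64(255), np.int64(222)) ((675.5053100585938, 2.929661989212036), 23.91217041015625)
at [0.6718 0.0035 0.1054] [-3.140e+00 -1.000e-03  2.858e+00] shift cm [-0.42  0.09  8.19] turn [-0.002 -0.001 -0.002]
```

Call:
step_arm(increments="-0.4 0 0 0 0 0; 0 0 3 0 0 0; 0 0 3 0 0 0; 0 0 1.7 0 0 0; 0 0 0 0 0 0")

```text
time: 17.5
tool_pos: [0.6772, 0.0028, 0.0307]
ee_rot: [-3.141, 0.003, 2.859]
wrist_force: [-0.2, -0.8, -0.5]
width: 0.0826
```

Call:
step_arm(increments="0 0 0.3 0 0 0; 0 0 0 0 0 0")

```text
time: 17.7
tool_pos: [0.68, 0.0024, 0.0322]
ee_rot: [3.141, 0.011, 2.859]
wrist_force: [-0.2, 0.0, -0.1]
width: 0.0824
```

Call:
step_arm(increments="0.3 0 0.4 0 0.01 0; 0 0 0.4 0 0 0; 0 0 0 0 0 0; 0 0 0 0 0 0")

```text
time: 18.1
tool_pos: [0.6756, 0.0031, 0.0218]
ee_rot: [3.142, -0.003, 2.859]
wrist_force: [0.2, -0.1, 0.1]
width: 0.0821
```

Call:
step_arm(increments="0 0 0 0 0 0; 0 0 0 0 0 0; 0 0 0 0 0 0; 0 0 0 0 0 0; 0 0 0 0 0 0", claw=1)

```text
time: 18.6
tool_pos: [0.6758, 0.0031, 0.022]
ee_rot: [3.142, -0.003, 2.859]
wrist_force: [-0.4, -0.1, 0.0]
width: 0.05
```

Call:
step_arm(increments="0 0 0 0 0 0; 0 0 0 0 0 0")

```text
time: 18.8
tool_pos: [0.6758, 0.0031, 0.022]
ee_rot: [3.142, -0.003, 2.859]
wrist_force: [0.1, 0.4, -0.4]
width: 0.0498
```

Call:
step_arm(increments="0 0 -2 0 0 0; 0 0 -3 0 0 0; 0 0 -3 0 0 0; 0 0 -3 0 0 0; 0 0 0 0 0 0")

```text
time: 19.3
tool_pos: [0.6789, 0.0029, 0.1377]
ee_rot: [3.139, 0.007, 2.859]
wrist_force: [0.9, -0.1, -0.6]
width: 0.0499
```

```bash
python3 - <<'E'
from h import *
go(.45,-.27,.15,3.2);print(get_obs()['width'])
E
```

```text
at [0.6789 0.0029 0.1377] [3.139 0.007 2.859] shift cm [ 14.36 -32.58  -1.4 ] turn [ 0.001  0.007 -0.341]
0.04990500091449337
```

Call:
step_arm(increments="1.8 -4.07 0 0 0 0; 1.8 -4.07 0 0 0 0; 1.8 -4.07 0 0 0 0; 1.8 -4.07 0 0 0 0; 1.8 -4.07 0 0 0 0")

```text
time: 19.8
tool_pos: [0.5305, -0.1679, 0.1295]
ee_rot: [3.141, -0.007, 2.859]
wrist_force: [0.8, -1.1, -1.3]
width: 0.0494
```

Call:
step_arm(increments="1.8 -4.07 0 0 0 0; 1.8 -4.07 0 0 0 0; 1.8 -4.07 0 0 0 -0.11; 0 0 0 0 0 -0.12; 0 0 0 0 0 -0.12")

```text
time: 20.3
tool_pos: [0.4449, -0.2701, 0.1298]
ee_rot: [3.138, -0.005, -3.073]
wrist_force: [0.4, -0.2, -1.8]
width: 0.0499
```

Call:
step_arm(increments="0 0 0 0 0 0; 0 0 0 0 0 0")

```text
time: 20.5
tool_pos: [0.4463, -0.2689, 0.1307]
ee_rot: [3.139, -0.005, -3.077]
wrist_force: [1.0, 0.7, -1.3]
width: 0.0498
```

```bash
python3 - <<'E'
from h import *
o,im=shot('wrist','w9');print(o['width'])
from tray import tray
tray('pics/w9.png',o,0,0);go(.444,-.307,.1,3.2)
E
```

```text
0.04980301761580298
[[272, 138], [273, 198], [161, 290], [144, 142]]
cam [ 0.363 -0.275  0.309]
[[0.3976, -0.2538], [0.4525, -0.2492], [0.5609, -0.358], [0.4088, -0.375]] [np.float64(0.0551), np.float64(0.1536), np.float64(0.1531), np.float64(0.1217)]
rect ((479.4205627441406, -307.4349365234375), (153.09234619140625, 121.69763946533203), 5.25087833404541)
at [ 0.4466 -0.2689  0.1311] [ 3.139 -0.004 -3.076] shift cm [ 0.49 -3.79  3.1 ] turn [ 0.002 -0.004  0.007]
```

View pics/w9.png

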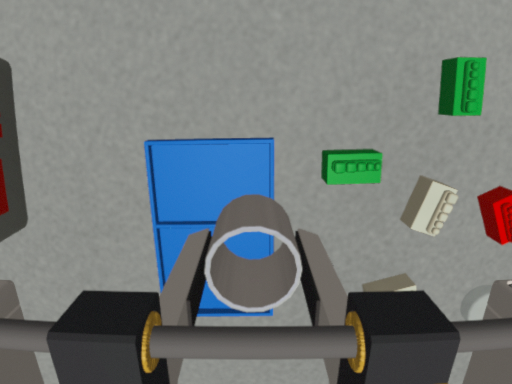

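```bash
python3 - <<'E'
from h import *
o=get_obs();P=ground('wrist',[[185,223.]],.013,o)[0];d=P[:2]-[.497,-.3053];print(P,'rib local',d@[np.cos(.09),np.sin(.09)])
go(.4452,-.310,.07,-3.05)
E
```

```text
[ 0.48392033 -0.3326593   0.013     ] rib local -0.01548574350379172
at [ 0.4466 -0.2689  0.1311] [ 3.139 -0.004 -3.076] shift cm [ 0.38 -4.11  6.1 ] turn [ 0.002 -0.004 -0.026]
```

Call:
step_arm(increments="0.3 -2.1 0 0 0 -0.026; 0 -2 0 0 0 0; 0 0 3 0 0 0; 0 0 3 0 0 0; 0 0 0 0 0 0")

```text
time: 21.05
tool_pos: [0.4442, -0.3076, 0.0669]
ee_rot: [3.132, -0.01, -3.049]
wrist_force: [-0.7, -0.4, -2.4]
width: 0.0498
```

Call:
step_arm(increments="0 0 1.4 0 0 0; 0 0 1 0 0 0; 0 0 0 0 0 0; 0 0 0 0 0 0")

```text
time: 21.45
tool_pos: [0.4474, -0.3106, 0.0489]
ee_rot: [3.141, -0.002, -3.048]
wrist_force: [0.3, -0.6, -1.5]
width: 0.0496
```

```bash
python3 - <<'E'
from h import *
go(.4452,-.310,.0255,-3.05)
E
```

```text
at [ 0.4474 -0.3106  0.0489] [ 3.141e+00 -2.000e-03 -3.048e+00] shift cm [0.2  0.08 2.34] turn [ 0.    -0.002  0.002]
```

Call:
step_arm(increments="0.1 0 0.8 0 0 0; 0 0 0.7 0 0 0; 0 0 0.5 0 0 0; 0 0 0.2 0 0 0; 0 0 0 0 0 0")

```text
time: 21.95
tool_pos: [0.4456, -0.3103, 0.0257]
ee_rot: [3.14, -0.004, -3.048]
wrist_force: [-0.4, -0.1, -1.8]
width: 0.0501
```

Call:
step_arm(increments="0 0 0 0 0 0; 0 0 0 0 0 0")

```text
time: 22.15
tool_pos: [0.4462, -0.3107, 0.0266]
ee_rot: [3.141, -0.002, -3.048]
wrist_force: [0.6, -0.6, -2.1]
width: 0.0501
```

Call:
step_arm(increments="0 0 0.1 0 0 0; 0 0 0 0 0 0; 0 0 0 0 0 0")

```text
time: 22.45
tool_pos: [0.4459, -0.3105, 0.0253]
ee_rot: [3.14, -0.003, -3.048]
wrist_force: [0.5, 0.3, -2.0]
width: 0.05
```

Call:
step_arm(increments="0 0 0 0 0 0; 0 0 0 0 0 0; 0 0 0 0 0 0; 0 0 0 0 0 0", claw=-0.4)

```text
time: 22.85
tool_pos: [0.4461, -0.3107, 0.0256]
ee_rot: [3.141, -0.002, -3.048]
wrist_force: [-0.0, 0.6, 0.3]
width: 0.0656
```

Call:
step_arm(increments="0 0 -3 0 0 0; 0 0 -4 0 0 0; 0 0 -4 0 0 0; 0 0 -2 0 0 0; 0 0 0 0 0 0", claw=-0.6)

```text
time: 23.35
tool_pos: [0.4482, -0.3123, 0.1599]
ee_rot: [-3.136, 0.003, -3.048]
wrist_force: [0.3, 0.6, 0.7]
width: 0.0753
```

```bash
python3 - <<'E'
from h import *
go(.563,-.112,.13,-2.88)
E
```

```text
at [ 0.4482 -0.3123  0.1599] [-3.136e+00  3.000e-03 -3.048e+00] shift cm [-13.28  18.89   2.94] turn [-0.006  0.003 -0.168]
```

Call:
step_arm(increments="-2.6 3.8 0 0 0 0; -2.6 3.8 0 0 0 0; -2.6 3.8 0 0 0 0; -2.6 3.8 0 0 0 0; -2.6 3.8 1 0 0 0")

```text
time: 23.85
tool_pos: [0.5586, -0.1077, 0.1444]
ee_rot: [3.141, -0.003, -3.049]
wrist_force: [0.9, 0.3, 0.5]
width: 0.0753
```

Call:
step_arm(increments="0 0 0 0 0 -0.12; 0 0 0 0 0 -0.06; 0 0 0 0 0 0; 0 0 0 0 0 0")

```text
time: 24.25
tool_pos: [0.5573, -0.1092, 0.1436]
ee_rot: [3.139, -0.005, -2.87]
wrist_force: [0.0, -0.3, 0.8]
width: 0.0751
```

```bash
python3 - <<'E'
from h import *
o,im=shot('wrist','w10');hsv=cv2.cvtColor(im,cv2.COLOR_BGR2HSV)
u,v=proj('wrist',[[.563,-.112,.026]],o)[0].astype(int);print(u,v)
m=((hsv[...,1]<60)&(hsv[...,2]>160)).astype(np.uint8);w=np.zeros_like(m);w[v-90:v+90,u-80:u+80]=m[v-90:v+90,u-80:u+80]
c=max(cv2.findContours(w,0,1)[0],key=cv2.contourArea);q=cv2.approxPolyDP(cv2.convexHull(c),4,True).reshape(-1,2).astype(float)
print(np.c_[q,ground('wrist',q,.026,o)[:,:2]*1000].round(1))
cv2.imwrite('pics/w10c.png',cv2.resize(im[v-100:v+100,u-120:u+120],None,fx=3,fy=3));print(u-120,v-100)
go(.563,-.112,.13,-2.88)
E
```

```text
248 195
[[ 273.   170.   533.3  -96.4]
 [ 275.   208.   568.3  -83.9]
 [ 270.   221.   582.4  -84.8]
 [ 251.   233.   599.4  -99.2]
 [ 238.   229.   598.7 -112.5]
 [ 224.   210.   583.4 -130.5]
 [ 222.   173.   548.6 -141.1]]
128 95
at [ 0.5574 -0.1095  0.144 ] [ 3.139 -0.004 -2.87 ] shift cm [-0.48 -0.4   1.4 ] turn [ 0.003 -0.004  0.01 ]
```

View pics/w10c.png

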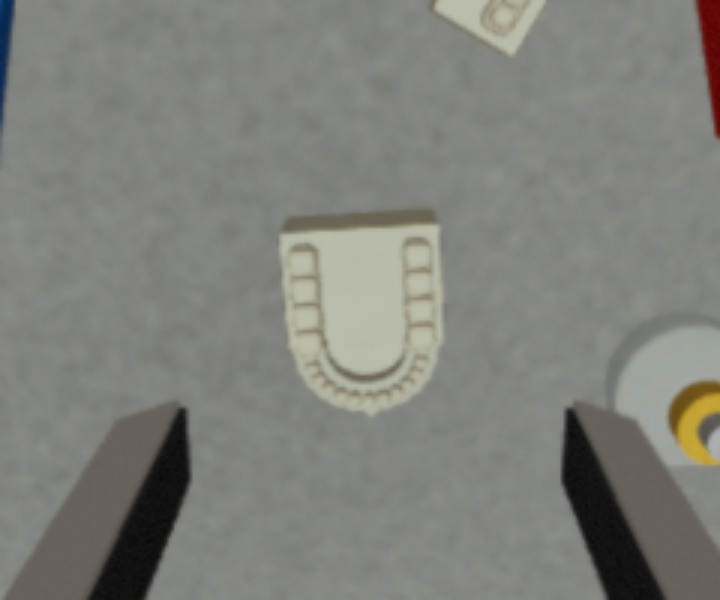

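```bash
python3 - <<'E'
from h import *
go(.5655,-.1105,.04,-2.817)
E
```

```text
at [ 0.5574 -0.1095  0.144 ] [ 3.139 -0.004 -2.87 ] shift cm [-0.79 -0.34 10.4 ] turn [ 0.003 -0.004 -0.053]
```

Call:
step_arm(increments="-0.8 -0.3 0 0 -0.004 -0.053; 0 0 3 0 0 0; 0 0 3 0 0 0; 0 0 2.5 0 0 0; 0 0 0 0 0 0")

```text
time: 24.8
tool_pos: [0.5631, -0.1095, 0.0553]
ee_rot: [3.134, -0.006, -2.817]
wrist_force: [-1.1, 0.6, 0.5]
width: 0.0755
```

Call:
step_arm(increments="0 0 0 0 0 0; 0 0 0 0 0 0")

```text
time: 25.0
tool_pos: [0.5678, -0.1105, 0.0622]
ee_rot: [-3.141, 0.004, -2.816]
wrist_force: [-0.2, 0.1, 0.5]
width: 0.0751
```

```bash
python3 - <<'E'
from h import *
go(.5655,-.1105,.0055,-2.817)
E
```

```text
at [ 0.5678 -0.1105  0.0622] [-3.141  0.004 -2.816] shift cm [0.24 0.08 5.67] turn [-0.     0.004  0.001]
```

Call:
step_arm(increments="0.2 0.1 2 0 0.004 0; 0 0 2 0 0 0; 0 0 1 0 0 0; 0 0 0 0 0 0; 0 0 0 0 0 0")

```text
time: 25.5
tool_pos: [0.5652, -0.1098, 0.0115]
ee_rot: [3.141, -0.001, -2.815]
wrist_force: [-0.6, -0.5, 0.5]
width: 0.0752
```

```bash
python3 - <<'E'
from h import *
go(.5655,-.1105,.0055,-2.817)
E
```

```text
at [ 0.5652 -0.1098  0.0115] [ 3.141e+00 -1.000e-03 -2.815e+00] shift cm [-0.01 -0.07  0.6 ] turn [ 0.    -0.001  0.002]
```

Call:
step_arm(increments="0 0 0.3 0 0 0; 0 0 0.2 0 0 0; 0 0 0 0 0 0")

```text
time: 25.8
tool_pos: [0.5644, -0.1096, 0.0053]
ee_rot: [3.14, -0.002, -2.815]
wrist_force: [0.0, -0.5, 0.4]
width: 0.0752
```

Call:
step_arm(increments="0 0 0 0 0 0; 0 0 0 0 0 0; 0 0 0 0 0 0; 0 0 0 0 0 0; 0 0 0 0 0 0", claw=1)

```text
time: 26.3
tool_pos: [0.5644, -0.1096, 0.0052]
ee_rot: [3.14, -0.002, -2.815]
wrist_force: [-0.4, -0.2, 0.1]
width: 0.0496
```

Call:
step_arm(increments="0 0 0 0 0 0; 0 0 0 0 0 0")

```text
time: 26.5
tool_pos: [0.5644, -0.1096, 0.0052]
ee_rot: [3.14, -0.002, -2.815]
wrist_force: [0.7, -0.3, 0.6]
width: 0.05
```

Call:
step_arm(increments="0 0 -2 0 0 0; 0 0 -3 0 0 0; 0 0 -3 0 0 0; 0 0 -2 0 0 0; 0 0 0 0 0 0")

```text
time: 27.0
tool_pos: [0.5668, -0.1102, 0.1089]
ee_rot: [-3.139, 0.004, -2.815]
wrist_force: [0.4, -0.7, -0.5]
width: 0.0498
```

```bash
python3 - <<'E'
from h import *
go(.535,-.302,.1,-3.05);print(get_obs()['width'])
E
```

```text
at [ 0.5668 -0.1102  0.1089] [-3.139  0.004 -2.815] shift cm [  9.16 -17.15   0.9 ] turn [-0.002  0.004  0.235]
0.04982029404953161
```

Call:
step_arm(increments="1.9 -3.4 0 0 0 0; 1.9 -3.4 0 0 0 0; 1.9 -3.4 0 0 0 0; 1.9 -3.4 0 0 0 0; 1.9 -3.4 0 0 0 0")

```text
time: 27.5
tool_pos: [0.5278, -0.3018, 0.1027]
ee_rot: [3.137, -0.004, -2.815]
wrist_force: [0.6, 0.5, -1.9]
width: 0.0497
```

Call:
step_arm(increments="0 0 0 0 0 0.12; 0 0 0 0 0 0.115; 0 0 2 0 0 0; 0 0 2 0 0 0; 0 0 0 0 0 0")

```text
time: 28.0
tool_pos: [0.5258, -0.299, 0.0593]
ee_rot: [3.134, -0.011, -3.051]
wrist_force: [-0.6, 0.5, -2.1]
width: 0.0497
```

Call:
step_arm(increments="0 0 0 0 0 0; 0 0 0 0 0 0")

```text
time: 28.2
tool_pos: [0.5293, -0.3013, 0.0656]
ee_rot: [3.141, -0.002, -3.05]
wrist_force: [0.9, -0.3, -0.5]
width: 0.0498
```

```bash
python3 - <<'E'
from h import *
go(.531,-.3023,.0095,-3.05);print(get_obs()['width'])
E
```

```text
at [ 0.5293 -0.3013  0.0656] [ 3.141e+00 -2.000e-03 -3.050e+00] shift cm [-0.17 -0.12  5.61] turn [ 0.001 -0.002 -0.   ]
0.04976226376689904
```

Call:
step_arm(increments="-0.2 -0.1 1.5 0 -0.002 0; 0 0 1.5 0 0 0; 0 0 1.2 0 0 0; 0 0 0.7 0 0 0; 0 0 0 0 0 0")

```text
time: 28.7
tool_pos: [0.5297, -0.301, 0.0137]
ee_rot: [3.138, -0.004, -3.05]
wrist_force: [-0.6, 0.0, -1.3]
width: 0.05
```

Call:
step_arm(increments="0 0 0 0 0 0; 0 0 0 0 0 0")

```text
time: 28.9
tool_pos: [0.5315, -0.3022, 0.0168]
ee_rot: [3.141, 0.0, -3.05]
wrist_force: [-0.2, -0.1, -1.1]
width: 0.0494
```

Call:
step_arm(increments="0 0 0.3 0 0 0; 0 0 0.3 0 0 0; 0 0 0.1 0 0 0; 0 0 0 0 0 0; 0 0 0 0 0 0")

```text
time: 29.4
tool_pos: [0.531, -0.3018, 0.0091]
ee_rot: [3.141, -0.001, -3.05]
wrist_force: [-0.3, 0.6, -1.3]
width: 0.0501
```

Call:
step_arm(increments="0 0 0.05 0 0 0; 0 0 0.05 0 0 0; 0 0 0 0 0 0; 0 0 0 0 0 0")

```text
time: 29.8
tool_pos: [0.5311, -0.3019, 0.0083]
ee_rot: [3.141, -0.0, -3.05]
wrist_force: [-0.3, 0.6, -0.7]
width: 0.0502
```

Call:
step_arm(increments="0 0 0.05 0 0 0; 0 0 0 0 0 0; 0 0 0 0 0 0")

```text
time: 30.1
tool_pos: [0.5311, -0.3019, 0.0082]
ee_rot: [3.141, -0.0, -3.05]
wrist_force: [-2.0, 0.9, 3.9]
width: 0.0496
```

Call:
step_arm(increments="0 0 0 0 0 0; 0 0 0 0 0 0; 0 0 0 0 0 0; 0 0 0 0 0 0", claw=-0.4)

```text
time: 30.5
tool_pos: [0.5309, -0.3018, 0.0073]
ee_rot: [3.14, -0.001, -3.05]
wrist_force: [-0.4, 0.0, -0.4]
width: 0.0656
```

Call:
step_arm(increments="0 0 -2 0 0 0; 0 0 -4 0 0 0; 0 0 -4 0 0 0; 0 0 -3 0 0 0; 0 0 0 0 0 0")

```text
time: 31.0
tool_pos: [0.5338, -0.3039, 0.1441]
ee_rot: [-3.135, 0.008, -3.05]
wrist_force: [-0.2, -1.0, 0.3]
width: 0.0656
```

```bash
python3 - <<'E'
from h import *
o,im=shot('wrist','w11')
cv2.imwrite('pics/w11c.png',cv2.resize(im[80:320,90:400],None,fx=2,fy=2))
go(.451,-.095,.12,1.34)
E
```

```text
at [ 0.5326 -0.303   0.1407] [-3.139  0.004 -3.05 ] shift cm [ 6.23 21.46  1.98] turn [0.002 0.006 1.893]
```

View pics/w11c.png

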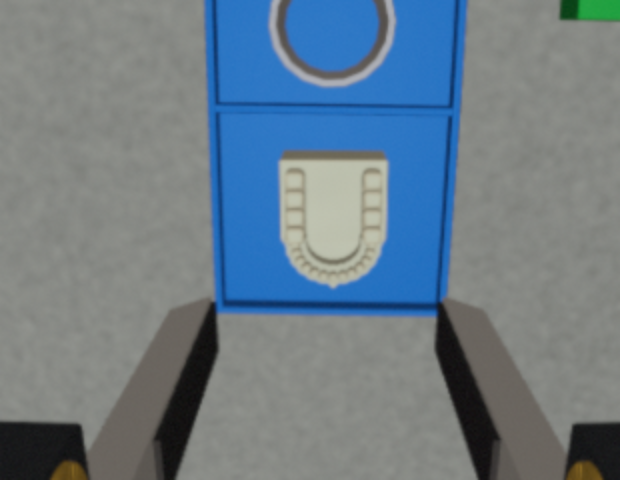

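Call:
step_arm(increments="1.25 4.3 0 0 0 0; 1.25 4.3 0 0 0 0; 1.25 4.3 0 0 0 0; 1.25 4.3 0 0 0 0; 1.25 4.3 0 0 0 0", claw=-0.6)

```text
time: 31.55
tool_pos: [0.4471, -0.0917, 0.1352]
ee_rot: [3.139, -0.004, -3.051]
wrist_force: [0.6, -0.2, 0.2]
width: 0.0749
```

Call:
step_arm(increments="0 0 0 0 0 0.146; 0 0 0 0 0 0.146; 0 0 0 0 0 0.146; 0 0 0 0 0 0.146; 0 0 0 0 0 0.146")

```text
time: 32.05
tool_pos: [0.448, -0.093, 0.1354]
ee_rot: [-3.141, -0.005, 2.497]
wrist_force: [-0.3, 0.8, 0.2]
width: 0.0753
```

Call:
step_arm(increments="0 0 0 0 0 0.146; 0 0 0 0 0 0.146; 0 0 0 0 0 0.146; 0 0 0 0 0 0.146; 0 0 0 0 0 0.146")

```text
time: 32.55
tool_pos: [0.448, -0.0931, 0.1353]
ee_rot: [-3.137, -0.003, 1.767]
wrist_force: [-0.4, -0.3, -0.1]
width: 0.0753
```

Call:
step_arm(increments="0 0 0 0 0 0.146; 0 0 0 0 0 0.146; 0 0 0 0 0 0.141; 0 0 0 0 0 0; 0 0 0 0 0 0")

```text
time: 33.05
tool_pos: [0.4484, -0.0933, 0.1362]
ee_rot: [-3.138, -0.001, 1.343]
wrist_force: [-0.8, -0.3, -0.2]
width: 0.0751
```

```bash
python3 - <<'E'
from h import *
o,im=shot('wrist','w12');hsv=cv2.cvtColor(im,cv2.COLOR_BGR2HSV)
u,v=proj('wrist',[[.451,-.095,.026]],o)[0].astype(int);print(u,v)
m=((hsv[...,1]<60)&(hsv[...,2]>160)).astype(np.uint8);w=np.zeros_like(m);w[v-60:v+60,u-60:u+60]=m[v-60:v+60,u-60:u+60]
c=max(cv2.findContours(w,0,1)[0],key=cv2.contourArea);q=cv2.approxPolyDP(cv2.convexHull(c),4,True).reshape(-1,2).astype(float)
G=ground('wrist',cv2.convexHull(c).reshape(-1,2).astype(float),.026,o)[:,:2]*1000
print(np.c_[q,ground('wrist',q,.026,o)[:,:2]*1000].round(1),cv2.minAreaRect(G.astype(np.float32)))
cv2.imwrite('pics/w12c.png',cv2.resize(im[v-100:v+100,u-120:u+120],None,fx=3,fy=3))
go(.451,-.095,.06,1.34)
E
```

```text
256 193
[[ 230.   180.   430.2  -77.5]
 [ 283.   180.   477.1  -88.3]
 [ 282.   208.   470.8 -114.5]
 [ 231.   207.   424.7 -102.9]] ((450.9976806640625, -95.76132202148438), (27.314773559570312, 49.3865966796875), 75.73567962646484)
at [ 0.4486 -0.0933  0.1366] [-3.138e+00 -1.000e-03  1.342e+00] shift cm [-0.11  0.3   7.66] turn [-0.003 -0.001  0.002]
```

View pics/w12c.png

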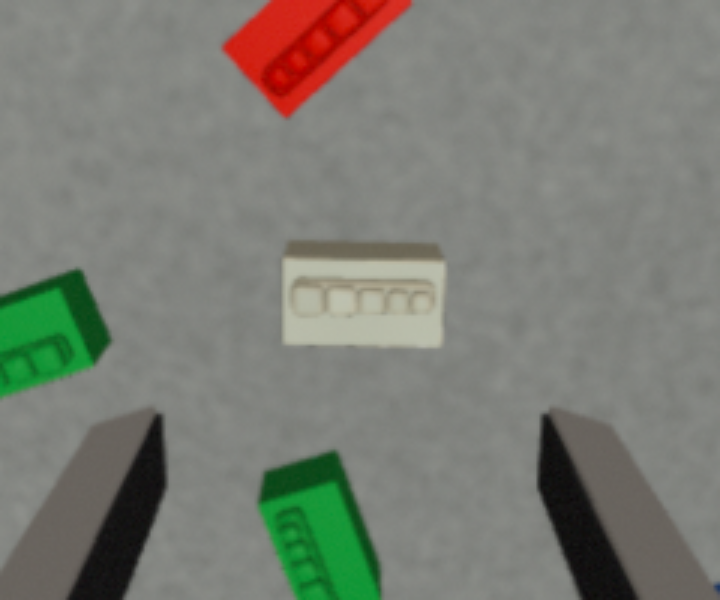

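Call:
step_arm(increments="-0.1 0.3 0 0 0 0; 0 0 3 0 0 0; 0 0 3 0 0 0; 0 0 2 0 0 0; 0 0 0 0 0 0")

```text
time: 33.6
tool_pos: [0.4493, -0.0944, 0.0544]
ee_rot: [-3.133, -0.001, 1.341]
wrist_force: [-0.1, -0.6, -0.4]
width: 0.0751
```

Call:
step_arm(increments="0 0 0 0 0 0; 0 0 0 0 0 0")

```text
time: 33.8
tool_pos: [0.4531, -0.0956, 0.0595]
ee_rot: [3.14, -0.0, 1.34]
wrist_force: [-0.0, 1.0, 0.2]
width: 0.0754
```

```bash
python3 - <<'E'
from h import *
go(.451,-.0955,.0055,1.338)
E
```

```text
at [ 0.4531 -0.0956  0.0595] [ 3.14 -0.    1.34] shift cm [-0.04 -0.22  5.4 ] turn [ 0.002 -0.     0.002]
```

Call:
step_arm(increments="0 -0.2 1.8 0 0 0; 0 0 1.8 0 0 0; 0 0 1 0 0 0; 0 0 0.4 0 0 0; 0 0 0 0 0 0")

```text
time: 34.3
tool_pos: [0.4502, -0.0947, 0.0082]
ee_rot: [-3.141, -0.001, 1.34]
wrist_force: [-0.2, -0.4, 0.1]
width: 0.0751
```

Call:
step_arm(increments="0 0 0 0 0 0; 0 0 0 0 0 0")

```text
time: 34.5
tool_pos: [0.4507, -0.0949, 0.0089]
ee_rot: [3.141, -0.001, 1.34]
wrist_force: [0.9, 0.1, 0.0]
width: 0.0753
```

Call:
step_arm(increments="0 0 0.3 0 0 0; 0 0 0 0 0 0; 0 0 0 0 0 0")

```text
time: 34.8
tool_pos: [0.4498, -0.0946, 0.0048]
ee_rot: [-3.14, -0.001, 1.34]
wrist_force: [-1.0, -0.1, 0.1]
width: 0.0749
```

Call:
step_arm(increments="0 0 0 0 0 0; 0 0 0 0 0 0; 0 0 0 0 0 0; 0 0 0 0 0 0; 0 0 0 0 0 0", claw=1)

```text
time: 35.3
tool_pos: [0.4499, -0.0946, 0.0049]
ee_rot: [-3.141, -0.001, 1.34]
wrist_force: [0.8, -0.0, 0.1]
width: 0.0498
```

Call:
step_arm(increments="0 0 0 0 0 0; 0 0 0 0 0 0")

```text
time: 35.5
tool_pos: [0.45, -0.0946, 0.0049]
ee_rot: [-3.141, -0.001, 1.34]
wrist_force: [-0.4, 0.0, -0.4]
width: 0.0495
```

Call:
step_arm(increments="0 0 -2 0 0 0; 0 0 -3 0 0 0; 0 0 -3 0 0 0; 0 0 -3 0 0 0; 0 0 -2 0 0 0")

```text
time: 36.0
tool_pos: [0.4506, -0.095, 0.1372]
ee_rot: [3.14, -0.001, 1.34]
wrist_force: [-0.1, -0.5, -1.2]
width: 0.0499
```

```bash
python3 - <<'E'
from h import *
go(.478,.2933,.14,2.86);print(get_obs()['width'])
E
```

```text
at [ 0.4506 -0.095   0.1372] [ 3.14e+00 -1.00e-03  1.34e+00] shift cm [38.42 -6.23 -0.27] turn [ 2.00e-03  1.00e-03 -1.52e+00]
0.04988603585566047
```

Call:
step_arm(increments="4.8 -0.78 0 0 0 0; 4.8 -0.78 0 0 0 0; 4.8 -0.78 0 0 0 0; 4.8 -0.78 0 0 0 0; 4.8 -0.78 0 0 0 0")

```text
time: 36.5
tool_pos: [0.4666, 0.1496, 0.135]
ee_rot: [-3.141, -0.001, 1.34]
wrist_force: [0.8, 0.0, 0.0]
width: 0.0501
```

Call:
step_arm(increments="4.8 -0.78 0 0 0 0; 4.8 -0.78 0 0 0 0; 4.8 -0.78 0 0 0 0; 0 0 0 0 0 -0.138; 0 0 0 0 0 -0.138")

```text
time: 37.0
tool_pos: [0.4765, 0.295, 0.1343]
ee_rot: [-3.139, -0.0, 1.625]
wrist_force: [-0.5, -0.6, -0.8]
width: 0.0499
```

Call:
step_arm(increments="0 0 0 0 0 -0.138; 0 0 0 0 0 -0.138; 0 0 0 0 0 -0.138; 0 0 0 0 0 -0.138; 0 0 0 0 0 -0.138")

```text
time: 37.5
tool_pos: [0.4769, 0.2932, 0.1348]
ee_rot: [-3.141, -0.002, 2.311]
wrist_force: [0.4, 0.7, -0.5]
width: 0.0495
```

Call:
step_arm(increments="0 0 0 0 0 -0.138; 0 0 0 0 0 -0.138; 0 0 0 0 0 -0.138; 0 0 0 0 0 -0.138; 0 0 0 0 0 0")

```text
time: 38.0
tool_pos: [0.477, 0.2932, 0.1348]
ee_rot: [3.141, -0.002, 2.857]
wrist_force: [-0.2, 0.8, -0.2]
width: 0.0497
```

```bash
python3 - <<'E'
from h import *
go(.478,.2933,.06,2.86);print(get_obs()['width'])
E
```

```text
at [0.477  0.2932 0.1348] [ 3.141e+00 -2.000e-03  2.857e+00] shift cm [-0.11  0.04  7.48] turn [ 0.    -0.002 -0.003]
0.04970958188273034
```

Call:
step_arm(increments="-0.1 0 2.5 0 0 -0.003; 0 0 3 0 0 0; 0 0 2.5 0 0 0; 0 0 0 0 0 0; 0 0 0 0 0 0")

```text
time: 38.5
tool_pos: [0.4779, 0.2931, 0.0552]
ee_rot: [3.141, -0.002, 2.859]
wrist_force: [-0.1, 0.6, 0.1]
width: 0.05
```

Call:
step_arm(increments="0 0 0 0 0 0")

```text
time: 38.6
tool_pos: [0.4793, 0.2937, 0.0572]
ee_rot: [3.139, 0.001, 2.86]
wrist_force: [0.3, -0.2, -0.8]
width: 0.0498
```

```bash
python3 - <<'E'
from h import *
go(.478,.2933,.0125,2.86)
E
```

```text
at [0.4793 0.2937 0.0572] [3.139e+00 1.000e-03 2.860e+00] shift cm [ 0.12 -0.09  4.47] turn [ 0.003  0.001 -0.   ]
```

Call:
step_arm(increments="0.1 0 1.5 0 0 0; 0 0 1.3 0 0 0; 0 0 0.9 0 0 0; 0 0 0.4 0 0 0; 0 0 0 0 0 0")

```text
time: 39.1
tool_pos: [0.4763, 0.2931, 0.0129]
ee_rot: [-3.141, -0.003, 2.861]
wrist_force: [0.6, 0.4, -1.3]
width: 0.05
```

Call:
step_arm(increments="0 0 0 0 0 0; 0 0 0 0 0 0")

```text
time: 39.3
tool_pos: [0.4776, 0.2937, 0.0148]
ee_rot: [3.14, -0.0, 2.861]
wrist_force: [-1.1, 0.3, -0.1]
width: 0.0498
```

Call:
step_arm(increments="0 0 0.3 0 0 0; 0 0 0.2 0 0 0; 0 0 0.1 0 0 0; 0 0 0 0 0 0; 0 0 0 0 0 0")

```text
time: 39.8
tool_pos: [0.4771, 0.2934, 0.0082]
ee_rot: [3.141, -0.001, 2.861]
wrist_force: [-0.5, -0.3, -0.8]
width: 0.0496
```

Call:
step_arm(increments="0 0 0.05 0 0 0; 0 0 0 0 0 0; 0 0 0 0 0 0")

```text
time: 40.1
tool_pos: [0.4772, 0.2935, 0.008]
ee_rot: [3.141, -0.001, 2.861]
wrist_force: [0.3, 0.4, 0.5]
width: 0.0497
```

Call:
step_arm(increments="0 0 0.05 0 0 0; 0 0 0 0 0 0; 0 0 0 0 0 0")

```text
time: 40.4
tool_pos: [0.4772, 0.2935, 0.0079]
ee_rot: [3.141, -0.001, 2.861]
wrist_force: [-1.6, -0.7, 4.7]
width: 0.0498
```

Contact felt (4.7 N); release, retreat and inspect.

Call:
step_arm(increments="0 0 0 0 0 0; 0 0 0 0 0 0; 0 0 0 0 0 0; 0 0 0 0 0 0", claw=-0.4)

```text
time: 40.8
tool_pos: [0.4769, 0.2934, 0.0068]
ee_rot: [3.141, -0.001, 2.861]
wrist_force: [-0.6, -0.5, -0.2]
width: 0.0657
```

Call:
step_arm(increments="0 0 -2 0 0 0; 0 0 -4 0 0 0; 0 0 -4 0 0 0; 0 0 -4 0 0 0; 0 0 -4 0 0 0")

```text
time: 41.3
tool_pos: [0.477, 0.2932, 0.1886]
ee_rot: [3.141, -0.001, 2.861]
wrist_force: [0.5, -0.5, -0.5]
width: 0.0657
```

Call:
step_arm(increments="4 0 0 0 0 0; 4 0 0 0 0 0; 0 0 0 0 0 0; 0 0 0 0 0 0; 0 0 0 0 0 0")

```text
time: 41.8
tool_pos: [0.401, 0.3152, 0.187]
ee_rot: [3.141, -0.001, 2.86]
wrist_force: [1.0, 0.1, -0.5]
width: 0.0656
```

```bash
python3 - <<'E'
from h import *
o,im=shot('wrist','w13');_,t=shot('top','top1')
cv2.imwrite('pics/fin.png',np.vstack([cv2.resize(t,None,fx=1.2,fy=1.2)[90:390,:],cv2.resize(im[130:330,0:512],None,fx=1.2,fy=1.2)[:,:614]]))
a=cv2.imread('pics/top0.png').astype(int)
for n,(x0,y0,x1,y1) in dict(jar=(200,160,235,190),cup=(200,208,232,240),lamp=(248,155,282,185),red=(258,208,286,240),g1=(340,236,374,257),g2=(298,270,322,303)).items():
    print(n,np.abs(a-t)[y0:y1,x0:x1].mean().round(2))
print(o['time'],o['tool_pos'],o['wrist_force'])
E
```

```text
jar 0.79
cup 0.84
lamp 0.98
red 0.97
g1 1.04
g2 0.94
41.8 [0.40097523 0.31521894 0.18702087] [ 0.96771362  0.09074442 -0.49066283]
```

View pics/fin.png

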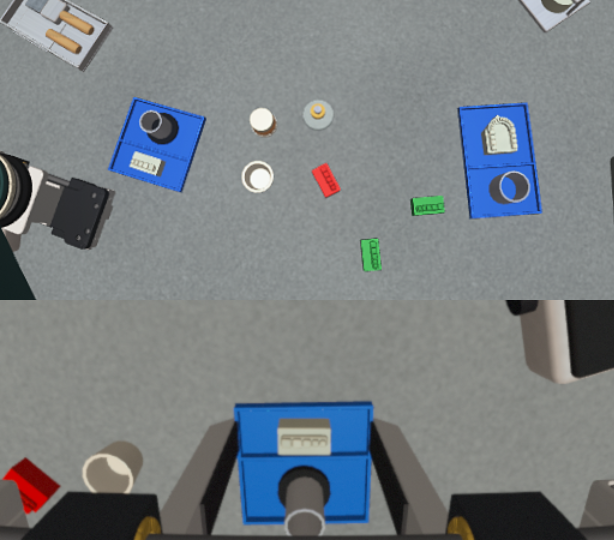

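All five pieces sit in their bays. The jar, cup, lamp and look-alikes have not moved, and the gripper is clear of everything.

```bash
python3 -c "
from bench import *
print(close_job())"
```

```text
the job is handed in; nothing more can be done
None
```

Both cases are made up and the job was handed in at about 42 s of the 125 s allowed.

- **Oblong tray:** the large plaster model is flat in the wide bay, and the wide casting ring stands in the narrow bay.
- **Square tray:** the rubber casting base was set down and released in the wide bay first. The narrow ring was then lowered over its stub onto the disc. The small plaster model is flat in the narrow bay.

**Checks that passed:**
- The final top and wrist pictures show all five pieces inside their bays, with the models' teeth up.
- The narrow ring stands centred on the base to about 1 mm, at the height expected if it rests on the disc.
- Both models were lowered until they touched, at about 4 to 5 N, and only then released.
- The jar, cup, lamp and the red and green look-alikes match the first top picture, so they did not move.
- The highest wrist force I saw was about 5 N.

**Disagreements:** the wrist and top cameras differed by 1 to 2 mm on the tray centres. The oblong tray's rib measured about 4 mm off its stated position, well inside the room left in the bays. I judged whether the wide ring sits flat only from the pictures and its release height, because I felt no contact when setting it down.

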